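Load two tea sample tins into the carrier

TASK

Put the green tin and the cream tin upright into the two round pockets of the wooden carrier, one tin in each pocket, whichever way round. Lower each tin to its pocket before letting go of it, and leave the silver tin where it stands.

Things in the scene. Friction and masses are not known exactly. Their poses are not given: they have to be found in the camera images.
- carrier: Wooden block, 206 (its x) x 110 (its y) x 34 mm high, fixed. Two empty round cork-floored pockets, 84 mm in diameter, 24 mm deep, mouths chamfered 4 mm, centred at x = +50 and -50 mm, y = 0 in its frame; floors 10 mm above the worktop. Origin: centre of the underside; z up. Grip across its y to clear the next pocket. A 310 mm tall grinder stands to its left: pass above it.
- green_tin: Dark green round sample tin with a closed lid that does not come off, 57 mm in diameter (54 mm body under the lid's rim), 66 mm high, about 0.1 kg, standing on the worktop. Origin: centre of its underside; z up. It goes into a pocket. Can be gripped from above with the tool centre point 42 mm above its underside.
- cream_tin: Cream (pale yellow) round sample tin with a closed lid that does not come off, 62 mm in diameter (59 mm body under the lid's rim), 70 mm high, about 0.14 kg, standing on the worktop. Origin: centre of its underside; z up. It goes into a pocket. Can be gripped from above with the tool centre point 42 mm above its underside.
- silver_tin: Silver-grey round sample tin, 64 mm in diameter, 48 mm high, standing on the worktop; a bystander, to be left where it stands. Origin: centre of its underside; z up. At the start the centres of the three tins are at least 90 mm apart.

How it is judged:
At the end, for the whole second after the job is handed in: Green and cream tin each stand in a different pocket: underside within 6 mm of the pocket floor's height, centre within 18 mm of the pocket's along each carrier axis, upright within 10 degrees, at rest; the silver tin upright within 30 mm of its start (((x of green_tin in the frame of carrier between 0.032 and 0.068 m and y of green_tin in the frame of carrier between -0.018 and 0.018 m and z of green_tin in the frame of carrier between 0.004 and 0.016 m and x of cream_tin in the frame of carrier between -0.068 and -0.032 m and y of cream_tin in the frame of carrier between -0.018 and 0.018 m and z of cream_tin in the frame of carrier between 0.004 and 0.016 m) or (x of green_tin in the frame of carrier between -0.068 and -0.032 m and y of green_tin in the frame of carrier between -0.018 and 0.018 m and z of green_tin in the frame of carrier between 0.004 and 0.016 m and x of cream_tin in the frame of carrier between 0.032 and 0.068 m and y of cream_tin in the frame of carrier between -0.018 and 0.018 m and z of cream_tin in the frame of carrier between 0.004 and 0.016 m)) and angle between each of green_tin, cream_tin, silver_tin's own z axis and vertical below 0.17 rad and linear speed of each of green_tin, cream_tin below 0.02 m/s and distance of silver_tin from where it was at the start of the episode below 0.03 m); the robot touches nothing.
It fails at once if the green tin is let go more than 55 mm above the pocket floor's height (height (world z) of green_tin above 0.065 m and contact force between the fingers and green_tin below 0.02 N).
It fails at once if the cream tin is let go more than 55 mm above the pocket floor's height (height (world z) of cream_tin above 0.065 m and contact force between the fingers and cream_tin below 0.02 N).
It fails at once if the silver tin is moved by more than 30 mm (distance of silver_tin from where it was at the start of the episode above 0.03 m).
It also fails if it takes over 56 s, if anything falls off the work surface, if the arm or the gripper's body presses on something with over 40 N, if the wrist force passes 120 N, or if a joint passes its speed limit or range.

ROBOT

A 6-joint arm with a two-finger parallel gripper is mounted at the origin on a cart in front of the work surface, level with it; the furniture and walls round the work are solid. World frame = base frame: x ahead of the robot, y to its left, z up, the work surface at z = 0. Lengths are in m, angles in rad, forces in N, time in s.
With the tool pointing down it reaches from about 0.325 to 0.925 m from the base axis. Payload 3.1 kg.
Tool frame: the origin (TCP) lies between the finger pads, 19 mm behind the fingertips; this is the grasp point; z points along the fingers, y is the line along which they close (so a half turn about z gives the same grasp; the last joint's range is limited). The gripper opens to 85 mm and grips with 20 to 120 N. Pads are 22 mm wide; open, the fingers measure 114 mm over their backs; the gripper's body (76 mm by 85 mm) begins 54 mm behind the grasp point. The pads swing forward as they close: fully open they stand 13 mm farther back than shut.
Start: joints at [1.13, 0.217, 1.613, -0, 1.311, -0.112], TCP at [0.202, 0.592, 0.25] pointing down, gripper open.
Joint ranges: [-2.75, 2.75], [-0.78, 2.1], [0.31, 2.55], [-1.13, 4.27], [0.13, 2.63], [-2.58, 2.58]. Speed limits (rad/s): [2.79, 2.79, 3.14, 3.14, 3.14, 3.14].

INTERFACE

Orientations are given as a unit quaternion [x, y, z, w].
In Python, from plant import ctrl gives the robot as it stands.
- The arm moves only by the tool shift_gripper, called after "Emit:" by a JSON object that holds its "method" and its "body", one argument or row to a line. Schema: {"type":"object","properties":{"deltas":{"type":"string"},"grip_n":{"type":"number"},"only":{"type":"string"},"quiet":{"type":"boolean"},"lines":{"type":"string"}},"required":["deltas"],"additionalProperties":false}. deltas is a string of 1 to 8 rows, parted by semicolons, with the numbers parted by spaces; each row has 5 numbers: the finger opening in m, then dx, dy, dz in fractions of the full range, 1 being 500 mm, then a turn about the tool's z in a scale on which 1.0 is 2 pi rad; each row is the pose to reach, as a shift and turn from the pose commanded when the call began, along the tool's axes at that moment; what a row does not reach only later rows make up. A row lasts 1/8 s, in which the tool goes at most 0.0625 m and 0.188 rad, less where a joint would pass 70% of its speed; a pose out of reach is approached as far as the arm can. The fingers move at their own pace and stop on an object; grip_n is the grip in N (left out, the last holds). Time passes only in rows, so rows that do not move let the fingers close. The tool returns the time, the measured TCP pose, the force, the opening and the grip force at its end. only (a regular expression) keeps the lines of the reply that match it, lines (a string "A,B") keeps lines A to B, and quiet returns only ok. Shift and turn numbers lie between -1 and 1, and a call with a number outside is refused. Input that does not fit is refused with a message, and nothing moves.
- ctrl.state(): the state, without advancing time (a new reading comes with each control period).
- ctrl.camera(name): name is "scene" or "top" or "wrist"; returns (picture, depth): 384x512x3 uint8, blue, green, red; 384x512 float32, m along the optical axis (not along the pixel's ray), 0 where there is no reading.
- ctrl.camera_model(name): a dict with "mtx" (3x3 intrinsics, pixels), "world_from_camera" (4x4, takes a point from camera to world coordinates); the wrist camera has in their place "hand_eye" (4x4, takes a point from camera to tool coordinates, whose origin is the TCP and whose axes are the flange's). Camera axes: x right, y up, looking along -z (the intrinsics and any distortion apply to the point x, -y, -z); pixel columns grow to the right and rows downward; lengths in m; the calibration is good to about 2 mm. A picture is of the moment at which its call begins: read the wrist's pose just before it. camera_model takes no time and is no camera call.
- ctrl.close_job(): hands the job in; it is judged then, once.
The state is a dict: "time_s": time; "joint_positions": joint angles; "qd": joint speeds; "joint_torque": joint torques, N m; "eef_pos": TCP position; "tcp_rot": TCP orientation; "wrist_force": force on the tool from outside, world axes, zero at the start; "wrist_torque": the same for the moment, N m; "finger_gap": finger opening in m; "finger_force": force on a finger pad.
Only numpy, scipy, OpenCV 4.12 (cv2) and the standard library are available. Lean on these libraries where they do the work, as an engineer would, in place of code of your own. Each camera call takes 0.05 s, during which the arm holds its last target. There are 200 camera calls.

## Working session

There is one attempt and no reset: what is moved stays moved. The work goes in short steps, Python scripts to look and compute and a tool call to move; the robot and the scene stay as the last step left them, time stands still between calls to the robot, and variables do not carry over. Pictures are saved under pics/ and viewed, at most 10 in all, crops included, and the job is handed in when it is done.

```bash
ls; mkdir -p pics; python3 - <<'E'
from plant import ctrl
import cv2,numpy as np
for n in("scene","top"):
    p,d=ctrl.camera(n); cv2.imwrite(f"pics/{n}0.png",p); np.save(f"pics/{n}0.npy",d)
    m=ctrl.camera_model(n); print(n,m)
print(ctrl.camera_model("wrist")); print(ctrl.state())
E
```

```text
pics
plant.py
scene {'mtx': array([[437.58431037,   0.        , 255.36415941],
       [  0.        , 437.58431037, 189.53728641],
       [  0.        ,   0.        ,   1.        ]]), 'world_from_camera': array([[-0.57277834,  0.61745826, -0.53913845,  0.09114958],
       [-0.81961575, -0.4214142 ,  0.38812381,  0.15316973],
       [ 0.01244965,  0.66419528,  0.74745544,  0.67865154],
       [ 0.        ,  0.        ,  0.        ,  1.        ]])}
top {'mtx': array([[378.83210017,   0.        , 258.43529517],
       [  0.        , 378.83210017, 193.3862674 ],
       [  0.        ,   0.        ,   1.        ]]), 'world_from_camera': array([[-7.89348141e-03,  9.85350442e-01, -1.70359030e-01,
         4.04986811e-01],
       [-9.99967809e-01, -8.02337991e-03, -7.40414022e-05,
        -1.98738419e-01],
       [-1.43981195e-03,  1.70352962e-01,  9.85382055e-01,
         8.64622800e-01],
       [ 0.00000000e+00,  0.00000000e+00,  0.00000000e+00,
         1.00000000e+00]])}
{'mtx': array([[338.63350346,   0.        , 253.86792548],
       [  0.        , 338.63350346, 189.09364593],
 
[... 443 characters left out ...]
ray([ 1.12978910e+00,  2.17713789e-01,  1.61478635e+00, -9.30872402e-06,
        1.31132345e+00, -1.12198447e-01]), 'qd': array([-2.76265444e-05, -1.66905696e-03, -4.24435330e-03, -9.42199028e-04,
        2.42869836e-03,  1.61253342e-04]), 'joint_torque': array([-6.96457573e-04, -3.98068464e+01, -3.04973638e+01, -2.01737894e-04,
        4.07504951e-03,  1.15347987e-05]), 'eef_pos': array([0.20150003, 0.59088219, 0.24877044]), 'tcp_rot': array([ 1.63663496e-01,  9.86515593e-01, -1.07429488e-03, -3.00295729e-04]), 'wrist_force': array([ 0.51706983,  0.60031805, -1.26623773]), 'wrist_torque': array([-0.00961328,  0.00326946,  0.01080855]), 'finger_force': 0.0, 'finger_gap': 0.08569039198297691}
```

View pics/scene0.png

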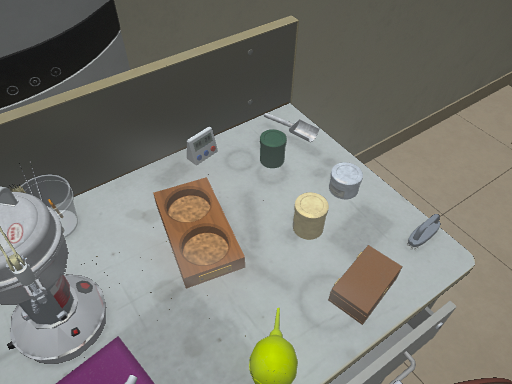

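View pics/top0.png

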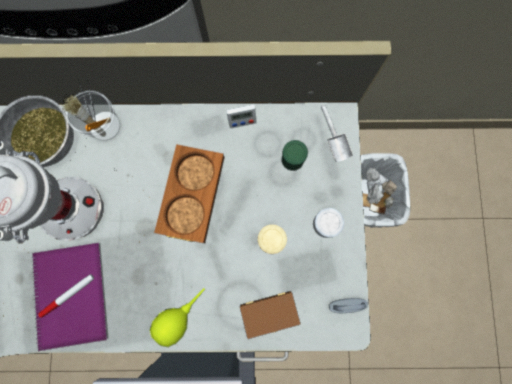

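The top picture shows the green tin at about (295,152), cream at (272,239), silver at (328,222), the pockets at (196,172) and (185,215), and the grinder at the left around (60,200). Next I turn these into positions using depth.

```bash
cat > h.py <<'E'
from plant import ctrl
import cv2,numpy as np
def cloud(n,d,T=None):
    m=ctrl.camera_model(n);K=m["mtx"];T=m["world_from_camera"] if T is None else T
    v,u=np.indices(d.shape);P=np.stack([(u-K[0,2])/K[0,0]*d,-(v-K[1,2])/K[1,1]*d,-d],-1)
    return P@T[:3,:3].T+T[:3,3]
def blob(P,d,uv,lo,hi,r=35):
    v,u=np.indices(d.shape);m=(d>0)&(np.hypot(u-uv[0],v-uv[1])<r)&(P[...,2]>lo)&(P[...,2]<hi)
    q=P[m];c,rad=cv2.minEnclosingCircle(q[:,:2].astype(np.float32))
    return len(q),np.round(c,4),round(rad*2,4),np.round(np.median(q[:,2]),4),np.round(q[:,:2].mean(0),4)
E
python3 - <<'E'
from h import *
for n,pts in(("top",dict(g=(295,152),c=(272,239),s=(328,222),p1=(196,172),p2=(185,215))),("scene",dict(g=(273,136),c=(311,203),s=(346,175),p1=(190,209),p2=(206,249)))):
    d=np.load(f"pics/{n}0.npy");P=cloud(n,d)
    for k,uv in pts.items():
        b=dict(g=(.060,.072),c=(.064,.076),s=(.042,.054)).get(k,(.005,.016))
        print(n,k,blob(P,d,uv,*b,r=22 if k[0]!='p' else 20))
    v,u=np.indices(d.shape)
    uv=(190,194) if n=="top" else (200,230)
    m=(d>0)&(np.hypot(u-uv[0],v-uv[1])<75)&(P[...,2]>.03)&(P[...,2]<.038)
    print(cv2.minAreaRect(P[m][:,:2].astype(np.float32)*1000),np.median(P[m][:,2]))
    t=(d>0)&(P[...,2]>.1)&(P[...,0]>.25)&(P[...,0]<.7)
    q=P[t];print("tall",len(q),q.min(0),q.max(0)) 
    print(n,"worktop z",np.median(P[(P[...,2]<.02)&(P[...,2]>-.02)][:,2]))
E
```

```text
top g (506, array([ 0.6353, -0.2788]), 0.058, np.float64(0.0645), array([ 0.6341, -0.2789]))
top c (672, array([ 0.4461, -0.226 ]), 0.0611, np.float64(0.0688), array([ 0.4458, -0.2261]))
top s (668, array([ 0.4824, -0.3515]), 0.0635, np.float64(0.0467), array([ 0.482 , -0.3511]))
top p1 (958, array([ 0.6041, -0.0525]), 0.0835, np.float64(0.0102), array([ 0.6041, -0.0522]))
top p2 (1036, array([ 0.5047, -0.0325]), 0.0835, np.float64(0.0101), array([ 0.5052, -0.0312]))
((553.1287231445312, -43.694541931152344), (110.7894515991211, 206.24029541015625), 78.01446533203125) 0.033273131003138
tall 4631 [0.43549921 0.15748656 0.10001823] [0.68806224 0.23774183 0.29928495]
top worktop z -0.00027926608281414467
scene g (416, array([ 0.6321, -0.2796]), 0.0587, np.float64(0.065), array([ 0.6303, -0.2778]))
scene c (736, array([ 0.4441, -0.2264]), 0.0635, np.float64(0.0693), array([ 0.4422, -0.2248]))
scene s (609, array([ 0.4802, -0.3518]), 0.0662, np.float64(0.0473), array([ 0.4781, -0.3497]))
scene p1 (899, array([ 0.6065, -0.0593]), 0.0785, np.float64(0.0106), array([ 0.6082, -0.0595]))
scene p2 (1096, array([ 0.5082, -0.0377]), 0.0768, np.float64(0.0107), array([ 0.5082, -0.0377]))
((550.7845458984375, -44.476837158203125), (110.34049987792969, 208.45889282226562), 77.9743423461914) 0.03357621035475111
tall 7153 [0.4333244  0.15741865 0.10005773] [0.68173446 0.25959308 0.30029889]
scene worktop z 0.00014450708007507362
```

Both cameras agree to within about 3 mm. The carrier centre is (0.552, -0.044) with its long axis at -12°, and the two pockets check out from that. I'll raise the tool first, then cross above the grinder towards the green tin, closing along a yaw of 78°.

Units first: shifts go in shares of 500 mm and turns go in shares of 2 pi rad. So -0.16 m / 0.5 = -0.32, -0.12 m / 0.5 = -0.24.

```bash
cat >> h.py <<'E'
from scipy.spatial.transform import Rotation as R
def go(x,y,z,yaw=78):
    s=ctrl.state();r=R.from_quat(s["tcp_rot"]);M=r.as_matrix()
    a=np.degrees(np.arctan2(M[1,1],M[0,1]));t=(yaw-a+90)%180-90
    print(np.round(s["time_s"],2),np.round(s["eef_pos"],4),"yaw",a.round(1),"shift",np.round(M.T@(np.array([x,y,z])-s["eef_pos"]),4),"turn",-np.radians(t).round(3),"tilt",np.degrees(np.arccos(-M[2,2])).round(2))
E
```

Emit:
{"method": "shift_gripper", "body": {
  "deltas": "0.085 0 0 -0.12 0;0.085 0 0 -0.24 0;0.085 0 0 -0.32 0;0.085 0 0 -0.32 0",
  "grip_n": 40
}}

```text
time_s: 0.6
eef_pos: [0.2024, 0.593, 0.4152]
tcp_rot: [0.164, 0.987, 0.004, 0.001]
wrist_force: [-0.1, 0.6, -1.0]
finger_gap: 0.0852
finger_force: 0.0
```

```bash
python3 -c "
from h import *
go(.634,-.279,.41)"
```

```text
0.6 [0.2024 0.593  0.4152] yaw 71.2 shift [-6.90e-01 -6.86e-01 -3.00e-04] turn -0.119 tilt 0.52
```

Scaled: -0.345 m / 0.5 = -0.69, -0.043 m / 0.5 = -0.086.

Emit:
{"method": "shift_gripper", "body": {
  "deltas": "0.085 -0.086 -0.086 0 0;0.085 -0.172 -0.172 0 0;0.085 -0.258 -0.258 0 0;0.085 -0.344 -0.344 0 0;0.085 -0.43 -0.43 0 0;0.085 -0.516 -0.516 0 0;0.085 -0.602 -0.602 0 0;0.085 -0.69 -0.69 0 0"
}}

```text
time_s: 1.6
eef_pos: [0.4166, 0.1517, 0.4075]
tcp_rot: [0.163, 0.987, -0.0, -0.002]
wrist_force: [1.0, 0.1, 0.2]
finger_gap: 0.0851
finger_force: 0.0
```

Emit:
{"method": "shift_gripper", "body": {
  "deltas": "0.085 -0.086 -0.086 0 0;0.085 -0.172 -0.172 0 0;0.085 -0.258 -0.258 0 0;0.085 -0.344 -0.344 0 0;0.085 -0.43 -0.43 0 0;0.085 -0.516 -0.516 0 -0.0191;0.085 -0.602 -0.602 0 -0.0191;0.085 -0.69 -0.682 0 -0.0191"
}}

```text
time_s: 2.6
eef_pos: [0.6333, -0.2822, 0.4068]
tcp_rot: [0.104, 0.995, 0.001, -0.002]
wrist_force: [0.9, 0.3, 0.6]
finger_gap: 0.0848
finger_force: 0.0
```

```bash
python3 -c "
from h import *
go(.634,-.279,.25)"
```

```text
2.6 [ 0.6333 -0.2822  0.4068] yaw 78.0 shift [-0.0007  0.003   0.1568] turn 0.0 tilt 0.25
```

Scaled: 0.2 m / 0.5 = 0.4, 0.18 m / 0.5 = 0.36.

Emit:
{"method": "shift_gripper", "body": {
  "deltas": "0.085 0 0 0.12 0;0.085 0 0.002 0.24 0;0.085 0 0.002 0.36 0;0.085 0 0.002 0.4 0;0.085 0 0.002 0.4 0;0.085 0 0.002 0.4 0"
}}

```text
time_s: 3.35
eef_pos: [0.6353, -0.2804, 0.2134]
tcp_rot: [0.104, 0.995, -0.001, 0.003]
wrist_force: [0.0, -1.2, 0.2]
finger_gap: 0.0849
finger_force: 0.0
```

```bash
python3 - <<'E'
from h import *
s=ctrl.state();p,d=ctrl.camera("wrist");cv2.imwrite("pics/w1.png",p)
T=np.eye(4);T[:3,:3]=R.from_quat(s["tcp_rot"]).as_matrix();T[:3,3]=s["eef_pos"]
T=T@ctrl.camera_model("wrist")["hand_eye"];P=cloud("wrist",d,T)
m=(d>0)&(P[...,2]>.06)&(P[...,2]<.072)&(np.hypot(P[...,0]-.634,P[...,1]+.279)<.05)
q=P[m];print(len(q),np.median(q[:,2]),cv2.minEnclosingCircle(q[:,:2].astype(np.float32)))
go(.634,-.279,.045)
E
```

```text
3508 0.06595541943190317 ((0.6345842480659485, -0.28129878640174866), 0.02843986637890339)
3.4 [ 0.6356 -0.2806  0.2141] yaw 78.0 shift [0.0029 0.0016 0.1691] turn 0.001 tilt 0.38
```

View pics/w1.png

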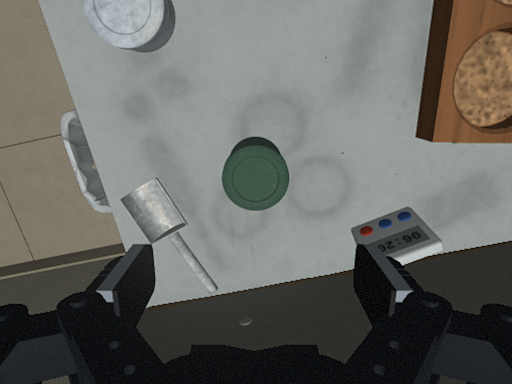

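The wrist view shows the green lid centred at about (255,178), which gives (0.6345, -0.281). The scoop lies just left of the left finger's path, so I descend with the opening narrowed to 72 mm.

Scaled: 0.167 m / 0.5 = 0.334, 0.14 m / 0.5 = 0.28.

Emit:
{"method": "shift_gripper", "body": {
  "deltas": "0.072 0.002 0 0.1 0;0.072 0.002 0 0.2 0;0.072 0.002 0 0.28 0;0.072 0.002 0 0.334 0;0.072 0.002 0 0.334 0;0.072 0.002 0 0.334 0"
}}

```text
time_s: 4.15
eef_pos: [0.6348, -0.2805, 0.0463]
tcp_rot: [0.104, 0.995, -0.001, 0.002]
wrist_force: [0.4, -0.3, -0.8]
finger_gap: 0.0719
finger_force: 0.0
```

```bash
python3 -c "
from h import *
go(.6345,-.281,.045)"
```

```text
4.15 [ 0.6348 -0.2805  0.0463] yaw 78.0 shift [ 0.0002 -0.0005  0.0013] turn 0.001 tilt 0.31
```

Scaled: 0.001 m / 0.5 = 0.002.

Emit:
{"method": "shift_gripper", "body": {
  "deltas": "0.04 0 0 0.002 0;0.04 0 0 0.002 0;0.04 0 0 0.002 0;0.04 0 0 0.002 0;0.04 0 0 0.002 0;0.04 0 0 0.002 0",
  "grip_n": 40
}}

```text
time_s: 4.9
eef_pos: [0.6349, -0.2804, 0.0458]
tcp_rot: [0.104, 0.995, -0.001, 0.003]
wrist_force: [-0.1, 0.9, 5.6]
finger_gap: 0.0539
finger_force: 40.8
```

Emit:
{"method": "shift_gripper", "body": {
  "deltas": "0.04 0 0 -0.04 0;0.04 0 0 -0.12 0;0.04 0 0 -0.2 0;0.04 0 0 -0.24 0;0.04 0 0 -0.24 0"
}}

```text
time_s: 5.52
eef_pos: [0.6339, -0.2801, 0.165]
tcp_rot: [0.104, 0.995, -0.001, 0.002]
wrist_force: [-0.2, -0.7, -1.4]
finger_gap: 0.0536
finger_force: 42.2
```

```bash
python3 -c "
from h import *
go(.602,-.0545,.165)"
```

```text
5.52 [ 0.6339 -0.2801  0.165 ] yaw 78.0 shift [ 0.078   0.2141 -0.0007] turn 0.001 tilt 0.3
```

Scaled: 0.214 m / 0.5 = 0.428, 0.205 m / 0.5 = 0.41.

Emit:
{"method": "shift_gripper", "body": {
  "deltas": "0.04 0.034 0.094 0 0;0.04 0.068 0.188 0 0;0.04 0.102 0.282 0 0;0.04 0.132 0.36 0 0;0.04 0.15 0.41 0 0;0.04 0.156 0.428 0 0;0.04 0.156 0.428 0 0;0.04 0.156 0.428 0 0"
}}

```text
time_s: 6.52
eef_pos: [0.6006, -0.0549, 0.1616]
tcp_rot: [0.105, 0.995, -0.0, -0.0]
wrist_force: [1.1, 0.3, -0.6]
finger_gap: 0.0539
finger_force: 42.3
```

```bash
cat >> h.py <<'E'
def wrist(n):
    s=ctrl.state();p,d=ctrl.camera("wrist");cv2.imwrite(f"pics/{n}.png",p)
    T=np.eye(4);T[:3,:3]=R.from_quat(s["tcp_rot"]).as_matrix();T[:3,3]=s["eef_pos"]
    return p,d,cloud("wrist",d,T@ctrl.camera_model("wrist")["hand_eye"])
E
python3 - <<'E'
from h import *
p,d,P=wrist("w2");e=ctrl.state()["eef_pos"]
m=(d>0)&(np.hypot(P[...,0]-e[0],P[...,1]-e[1])<.02)
q=P[m];print(len(q),"lid z-tcp",np.median(q[:,2])-e[2])
m=(d>0)&(abs(P[...,2]-.034)<.004)&(abs(P[...,0]-.55)<.14)&(abs(P[...,1]+.044)<.12)
print(m.sum(),cv2.minAreaRect(P[m][:,:2].astype(np.float32)*1000))
go(.602,-.0545,.165)
E
```

```text
14412 lid z-tcp 0.02013300899372225
14985 ((558.1702880859375, -46.975372314453125), (110.51387786865234, 174.63595581054688), 77.90227508544922)
6.58 [ 0.6007 -0.055   0.1617] yaw 78.0 shift [-0.0011  0.0008 -0.0033] turn -0.001 tilt 0.02
```

View pics/w2.png

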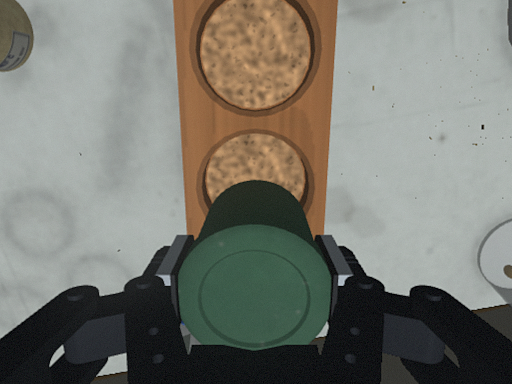

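The tin is held upright and centred over the far pocket. Its underside is 46 mm below the TCP, so I lower to a TCP height of about 0.058.

Scaled: 0.102 m / 0.5 = 0.204, 0.1 m / 0.5 = 0.2.

Emit:
{"method": "shift_gripper", "body": {
  "deltas": "0.04 0 0 0.08 0;0.04 0 0 0.14 0;0.04 0 0 0.18 0;0.04 0 0 0.2 0;0.04 0 0 0.204 0;0.04 0 0 0.204 0"
}}

```text
time_s: 7.32
eef_pos: [0.6016, -0.0541, 0.0611]
tcp_rot: [0.104, 0.995, -0.0, 0.001]
wrist_force: [0.1, 0.9, -1.6]
finger_gap: 0.0534
finger_force: 42.3
```

```bash
python3 -c "
from h import *
go(.602,-.0545,.057)"
```

```text
7.32 [ 0.6016 -0.0541  0.0611] yaw 78.0 shift [-0.0005 -0.0003  0.0041] turn 0.001 tilt 0.11
```

Next I lower 3.5 mm more, release to 72 mm, rise and look.

Scaled: 0.0035 m / 0.5 = 0.007.

Emit:
{"method": "shift_gripper", "body": {
  "deltas": "0.04 0 0 0.007 0;0.04 0 0 0.007 0;0.06 0 0 0.007 0;0.066 0 0 0.007 0;0.072 0 0 0.007 0;0.072 0 0 0.007 0;0.072 0 0 0.007 0"
}}

```text
time_s: 8.2
eef_pos: [0.6006, -0.0539, 0.0565]
tcp_rot: [0.104, 0.995, -0.0, -0.0]
wrist_force: [0.7, -0.8, 0.7]
finger_gap: 0.0717
finger_force: 0.0
```

Emit:
{"method": "shift_gripper", "body": {
  "deltas": "0.072 0 0 -0.04 0;0.072 0 0 -0.12 0;0.072 0 0 -0.24 0;0.072 0 0 -0.36 0;0.072 0 0 -0.36 0"
}}

```text
time_s: 8.82
eef_pos: [0.6053, -0.0547, 0.2464]
tcp_rot: [0.104, 0.995, -0.001, 0.008]
wrist_force: [-0.6, 0.1, -0.2]
finger_gap: 0.0722
finger_force: 0.0
```

```bash
python3 - <<'E'
from h import *
p,d=ctrl.camera("top");cv2.imwrite("pics/top1.png",p);P=cloud("top",d)
m=(d>0)&(P[...,2]>.068)&(P[...,2]<.085)&(np.hypot(P[...,0]-.602,P[...,1]+.0545)<.04)
q=P[m];print(len(q),np.median(q[:,2]) if len(q) else 0)
p,d,P=wrist("w3")
m=(d>0)&(P[...,2]>.068)&(P[...,2]<.085)&(np.hypot(P[...,0]-.602,P[...,1]+.0545)<.05)
q=P[m];print(len(q),np.median(q[:,2]),cv2.minEnclosingCircle(q[:,:2].astype(np.float32)))
go(.445,-.2265,.237)
E
```

```text
541 0.07461381485963192
3152 0.0760048411818641 ((0.6003760695457458, -0.054569169878959656), 0.02836444228887558)
8.93 [ 0.6014 -0.0539  0.2391] yaw 78.0 shift [ 0.1172 -0.2012  0.0016] turn 0.001 tilt 0.23
```

The green tin is in its pocket: its lid is at 0.076 m (10 + 66 mm) and centred. Cream is next.

Scaled: -0.201 m / 0.5 = -0.402, -0.2 m / 0.5 = -0.4.

Emit:
{"method": "shift_gripper", "body": {
  "deltas": "0.08 0.058 -0.1 0 0;0.08 0.116 -0.2 0 0;0.08 0.174 -0.3 0 0;0.08 0.216 -0.37 0 0;0.08 0.234 -0.4 0 0;0.08 0.234 -0.402 0 0;0.08 0.234 -0.402 0 0;0.08 0.234 -0.402 0 0"
}}

```text
time_s: 9.93
eef_pos: [0.4452, -0.2253, 0.2364]
tcp_rot: [0.103, 0.995, 0.0, -0.0]
wrist_force: [0.1, -0.3, -0.1]
finger_gap: 0.0797
finger_force: 0.0
```

```bash
python3 - <<'E'
from h import *
p,d,P=wrist("w4")
m=(d>0)&(P[...,2]>.064)&(P[...,2]<.076)&(np.hypot(P[...,0]-.445,P[...,1]+.2265)<.05)
q=P[m];c=cv2.minEnclosingCircle(q[:,:2].astype(np.float32));print(len(q),np.median(q[:,2]),c)
go(*c[0],.046)
E
```

```text
3672 0.07001002019303881 ((0.44563859701156616, -0.2283778190612793), 0.03093773126602173)
9.98 [ 0.4452 -0.2254  0.2364] yaw 78.1 shift [-0.0011 -0.0029  0.1904] turn 0.002 tilt 0.02
```

View pics/w4.png

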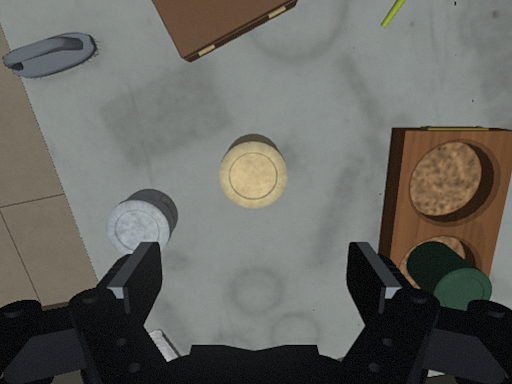

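The cream lid is at (253,174) and the silver tin is well clear at (140,228). The green tin stands in its pocket. Now I descend on the cream tin.

Scaled: 0.19 m / 0.5 = 0.38, 0.185 m / 0.5 = 0.37.

Emit:
{"method": "shift_gripper", "body": {
  "deltas": "0.08 0 -0.004 0.12 0;0.08 -0.002 -0.004 0.24 0;0.08 -0.002 -0.004 0.32 0;0.08 -0.002 -0.004 0.37 0;0.08 -0.002 -0.004 0.38 0;0.08 -0.002 -0.004 0.38 0;0.08 -0.002 -0.004 0.38 0"
}}

```text
time_s: 10.85
eef_pos: [0.4464, -0.2291, 0.0481]
tcp_rot: [0.104, 0.995, -0.001, 0.001]
wrist_force: [0.2, -0.4, 0.5]
finger_gap: 0.0802
finger_force: 0.0
```

```bash
python3 -c "
from h import *
go(.4455,-.2278,.046)"
```

```text
10.85 [ 0.4464 -0.2291  0.0481] yaw 78.1 shift [0.0012 0.0011 0.0021] turn 0.001 tilt 0.19
```

Scaled: 0.002 m / 0.5 = 0.004.

Emit:
{"method": "shift_gripper", "body": {
  "deltas": "0.08 0 0 0.004 0;0.04 0 0 0.004 0;0.04 0 0 0.004 0;0.04 0 0 0.004 0;0.04 0 0 0.004 0;0.04 0 0 0.004 0;0.04 0 0 0.004 0",
  "grip_n": 40
}}

```text
time_s: 11.72
eef_pos: [0.4456, -0.2287, 0.0452]
tcp_rot: [0.104, 0.995, -0.0, 0.001]
wrist_force: [-0.5, 0.2, 5.4]
finger_gap: 0.0573
finger_force: 43.4
```

Emit:
{"method": "shift_gripper", "body": {
  "deltas": "0.04 0 0 -0.04 0;0.04 0 0 -0.12 0;0.04 0 0 -0.2 0;0.04 0 0 -0.26 0;0.04 0 0 -0.26 0"
}}

```text
time_s: 12.35
eef_pos: [0.4465, -0.2295, 0.1766]
tcp_rot: [0.104, 0.995, -0.001, 0.002]
wrist_force: [-0.3, -0.5, -1.9]
finger_gap: 0.0573
finger_force: 43.2
```

```bash
python3 -c "
from h import *
go(.503,-.0335,.175)"
```

```text
12.35 [ 0.4465 -0.2295  0.1766] yaw 78.0 shift [-0.0147  0.2034  0.0012] turn 0.001 tilt 0.32
```

Scaled: 0.2035 m / 0.5 = 0.407, 0.198 m / 0.5 = 0.396.

Emit:
{"method": "shift_gripper", "body": {
  "deltas": "0.04 -0.008 0.1 0 0;0.04 -0.014 0.2 0 0;0.04 -0.022 0.3 0 0;0.04 -0.026 0.36 0 0;0.04 -0.03 0.396 0 0;0.04 -0.03 0.407 0 0;0.04 -0.03 0.407 0 0;0.04 -0.03 0.407 0 0"
}}

```text
time_s: 13.35
eef_pos: [0.5017, -0.0334, 0.1744]
tcp_rot: [0.105, 0.994, -0.0, -0.0]
wrist_force: [-0.8, 0.5, -1.7]
finger_gap: 0.0572
finger_force: 43.4
```

```bash
python3 - <<'E'
from h import *
p,d,P=wrist("w5");e=ctrl.state()["eef_pos"]
m=(d>0)&(np.hypot(P[...,0]-e[0],P[...,1]-e[1])<.02)&(P[...,2]<e[2]+.05)
q=P[m];print(len(q),"lid z-tcp",np.median(q[:,2])-e[2],np.linalg.lstsq(np.c_[q[:,:2],np.ones(len(q))],q[:,2],rcond=None)[0][:2])
m=(d>0)&(abs(P[...,2]-e[2]-.024)<.006)&(np.hypot(P[...,0]-e[0],P[...,1]-e[1])<.045)
print(cv2.minEnclosingCircle(P[m][:,:2].astype(np.float32)))
go(.503,-.0335,.175)
E
```

```text
9913 lid z-tcp 0.023997226034103702 [ 1.10128892 -0.27318163]
((0.4926982522010803, -0.03085649386048317), 0.044043030589818954)
13.4 [ 0.5018 -0.0333  0.1745] yaw 78.0 shift [-0.0012  0.0001 -0.0005] turn -0.001 tilt 0.02
```

View pics/w5.png

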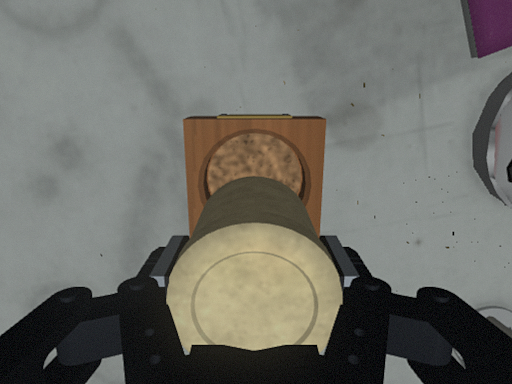

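The cream tin hangs upright-looking over the near pocket, with the rest of the pocket visible around (254,170). I'll check the lid centre and tilt with a tighter mask before lowering.

```bash
python3 - <<'E'
from h import *
p,d,P=wrist("w6");e=ctrl.state()["eef_pos"];v,u=np.indices(d.shape)
m=(d>0)&(np.hypot(u-254,v-300)<45)
q=P[m];c=np.linalg.lstsq(np.c_[q[:,:2],np.ones(len(q))],q[:,2],rcond=None)[0];print(c[:2],np.median(q[:,2])-e[2])
m=(d>0)&(abs(P[...,2]-e[2]-.024)<.002)&(v<340)&(np.hypot(P[...,0]-e[0],P[...,1]-e[1])<.035)
L=R.from_quat(ctrl.state()["tcp_rot"]).as_matrix();t=(P[m]-e)@L
print("tool-frame extents",t.min(0),t.max(0))
E
```

```text
[-5.05017737e-03 -1.18528194e-05] 0.02414096830107651
tool-frame extents [-0.01432668 -0.03386479 -0.02600595] [ 0.03066465  0.03301897 -0.0220015 ]
```

The tin is upright and centred in the grip. Lowering.

Scaled: 0.115 m / 0.5 = 0.23, 0.113 m / 0.5 = 0.226.

Emit:
{"method": "shift_gripper", "body": {
  "deltas": "0.04 -0.002 0 0.08 0;0.04 -0.002 0 0.15 0;0.04 -0.002 0 0.2 0;0.04 -0.002 0 0.226 0;0.04 -0.002 0 0.23 0;0.04 -0.002 0 0.23 0;0.04 -0.002 0 0.23 0"
}}

```text
time_s: 14.32
eef_pos: [0.504, -0.0328, 0.0608]
tcp_rot: [0.104, 0.995, -0.0, 0.001]
wrist_force: [-1.0, 0.4, -1.4]
finger_gap: 0.0572
finger_force: 43.4
```

```bash
python3 -c "
from h import *
go(.503,-.0335,.057)"
```

```text
14.32 [ 0.504  -0.0328  0.0608] yaw 78.0 shift [ 0.0009 -0.0009  0.0038] turn 0.001 tilt 0.15
```

Scaled: 0.0035 m / 0.5 = 0.007.

Emit:
{"method": "shift_gripper", "body": {
  "deltas": "0.04 0 0 0.007 0;0.04 0 0 0.007 0;0.064 0 0 0.007 0;0.07 0 0 0.007 0;0.076 0 0 0.007 0;0.076 0 0 0.007 0;0.076 0 0 0.007 0"
}}

```text
time_s: 15.2
eef_pos: [0.5029, -0.0326, 0.056]
tcp_rot: [0.104, 0.995, -0.0, 0.0]
wrist_force: [0.3, -0.2, -0.0]
finger_gap: 0.0764
finger_force: 0.0
```

Emit:
{"method": "shift_gripper", "body": {
  "deltas": "0.076 0 0 -0.04 0;0.076 0 0 -0.12 0;0.076 0 0 -0.24 0;0.076 0 0 -0.36 0;0.076 0 0 -0.4 0;0.076 0 0 -0.4 0;0.076 0 0 -0.4 0;0.076 0 0 -0.4 0"
}}

```text
time_s: 16.2
eef_pos: [0.5016, -0.0323, 0.2536]
tcp_rot: [0.104, 0.995, 0.0, -0.002]
wrist_force: [0.4, -0.3, 0.3]
finger_gap: 0.0759
finger_force: 0.0
```

```bash
python3 - <<'E'
from h import *
p,d,P=wrist("w7")
for x,y,z in((.503,-.0335,.08),(.602,-.0545,.076)):
    m=(d>0)&(abs(P[...,2]-z)<.004)&(np.hypot(P[...,0]-x,P[...,1]-y)<.045)
    q=P[m];print(len(q),np.median(q[:,2]),cv2.minEnclosingCircle(q[:,:2].astype(np.float32)))
p,d=ctrl.camera("scene");cv2.imwrite("pics/scene1.png",p);P=cloud("scene",d)
print("silver",blob(P,d,(346,175),.042,.054,r=22))
E
```

```text
3485 0.08002168156193512 ((0.5025781989097595, -0.033386632800102234), 0.030864184722304344)
2278 0.07595610539491104 ((0.600334107875824, -0.05413065850734711), 0.02885417453944683)
silver (610, array([ 0.48  , -0.3513]), 0.0661, np.float64(0.0473), array([ 0.4781, -0.3496]))
```

View pics/w7.png

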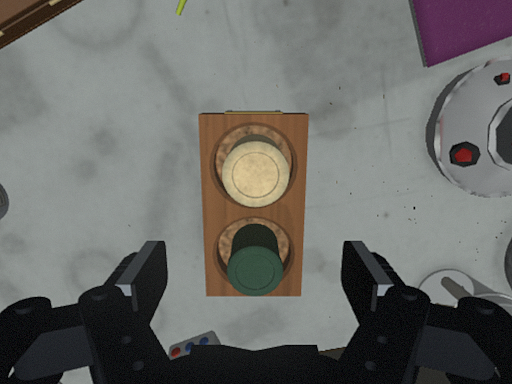

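Both tins stand in their pockets, cream at (256,174) and green at (256,271). Their lids are at 80 and 76 mm as expected, and the silver tin hasn't moved.

```bash
python3 -c "
from plant import ctrl
print(ctrl.close_job())"
```

```text
the job is handed in; nothing more can be done
None
```

The job is handed in: the green and cream tins stand upright in separate pockets, each measured within about 3 mm of its pocket's centre. The silver tin is where it started and the gripper is clear; hand-in came at about 16 s, and no verdict was returned.

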